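# Swing out the folding hook and hang the orange line winder

### The arm

A 6-joint arm with a two-finger parallel gripper is mounted at the origin on the work surface. World frame = base frame: x ahead of the robot, y to its left, z up, the work surface at z = 0. Lengths are in m, angles in rad, forces in N, time in s.
With the tool pointing down it reaches from about 0.425 to 0.95 m from the base axis. Payload 3.5 kg.
Tool frame: the origin (TCP) lies at the very end of the fingers, on their centre line; the grasp point (between the pads) lies 19 mm behind it (ctrl.grip_point_offset is the distance from the TCP to the grasp point, in m); z points along the fingers, y is the line along which they close (so a half turn about z gives the same grasp; the last joint's range is limited). The gripper opens to 85 mm and grips with 20 to 120 N. Pads are 22 mm wide; open, the fingers measure 114 mm over their backs; the gripper's body (76 mm by 85 mm) begins 54 mm behind the grasp point. The pads swing forward as they close: fully open they stand 13 mm farther back than shut.
Start: joints at [-1.441, 0.286, 1.577, -0, 1.279, -0.15], TCP at [0.186, -0.649, 0.231] pointing down, gripper open.
Joint ranges: [-2.77, 2.77], [-0.9, 2.22], [0.21, 2.48], [-1.53, 4.67], [0.24, 2.81], [-2.84, 2.84]. Speed limits (rad/s): [2.79, 2.79, 3.14, 3.14, 3.14, 3.14].

### API

Orientations are given as a unit quaternion [x, y, z, w].
In Python, from plant import ctrl gives the robot as it stands. The module is installed in compiled form; this text tells all that it offers.
- The arm moves only by the shell command python3 -m pendant 'ROWS' [OPENING] [FORCE]. ROWS is JSON, a list of rows, each an object of numbers: "dx", "dy", "dz": the shift along the tool's x, y, z in cm; "twist": the turn about the tool's z in degrees. A call has 1 to 10 rows; each row is the pose to reach, as a shift and turn from the pose commanded when the call began, along the tool's axes at that moment; what a row does not reach only later rows make up. A row lasts 1/8 s, in which the tool goes at most 62.5 mm and 10.7 degrees, less where a joint would pass 70% of its speed; a pose out of reach is approached as far as the arm can. A call with a gripper value outside its range is refused whole. OPENING is the opening in per cent of the stroke, from 0 (shut) to 100 (fully open), set as the call begins (- or left out, the last holds). The fingers move at their own pace and stop on an object; FORCE is the grip in N (left out, the last holds). Time passes only in rows, so rows that repeat a pose let the fingers close. It gives the time, the measured TCP pose, the force, the opening and the grip force at its end, in the units of the state.
- ctrl.get_state(): the state, without advancing time (a new reading comes with each control period).
- ctrl.read_camera(name): name is "scene" or "top" or "wrist"; returns a dict with "img" (400x640x3 uint8, red, green, blue), "depth" (400x640 float32, m along the optical axis (not along the pixel's ray), 0 where there is no reading), "camera_matrix" (3x3 intrinsics, pixels), "xyz" and "rotation" of the camera in the world; the wrist camera has in their place "tool_from_camera" (4x4, takes a point from camera to tool coordinates, whose origin is the TCP and whose axes are the flange's). Camera axes: x right, y up, looking along -z (the intrinsics and any distortion apply to the point x, -y, -z); pixel columns grow to the right and rows downward; lengths in m; the calibration is good to about 2 mm. A picture is of the moment at which its call begins: read the wrist's pose just before it.
- ctrl.sign_off(): hands the job in; it is judged then, once.
The state is a dict: "time": time; "qpos": joint angles; "dq": joint speeds; "joint_efforts": joint torques, N m; "eef_pos": TCP position; "tcp_rot": TCP orientation; "contact_force": force on the tool from outside, world axes, zero at the start; "wrist_torque": the same for the moment, N m; "opening": opening from 0.0 (shut) to 1.0 (fully open); "finger_force": force on a finger pad.
Only numpy, scipy, OpenCV 4.12 (cv2) and the standard library are available. Lean on these libraries where they do the work, as an engineer would, in place of code of your own. Each camera call takes 0.05 s, during which the arm holds its last target. There are 200 camera calls.

### The job

Fold the yellow hook on the tool board outward and down until it is fully open against its stop, without straining it. Then take the orange line winder from its rack slot, thread its eye onto the hook and push it along, over the red spring keeper, until it is home against the black collar; push gently, and leave it hanging there behind the keeper. Leave the other winders and everything else on the bench where they are.

Things in the scene. Friction and masses are not known exactly. Their poses are not given: they have to be found in the camera images.
- board: Tool board: upright light-wood panel 400 mm wide, 18 mm thick, 195 mm high, fixed on the bench. Origin: middle of its underside; its front, with the hook, faces its own -x axis, and its y axis runs along the panel. The gripper's body must stay above its top edge (195 mm).
- hook_hinge (a point): Axis of the yellow hook's hinge, on the board: 150 mm above the bench and 20 mm in front of the panel's front face, at mid-width. The hinge axis runs along the board's y axis; the axes here are the board's.
- hook (a joint): Yellow hook's angle, rad: 0 = folded flat, bar straight up along the board's front, its upper part clear above the board's top; 1.57 = fully open, bar level, straight out from the front (board's -x), at its stop. Stiff hinge (about 0.25 N m, some 3 N at the tip); stays at any angle. Do not push it hard against the stop.
- bar (a joint): How far the hook's bar is bent on its hinge plate, rad: 0 = unloaded, positive = bent the way it opens; about 0.004 rad for each newton near the tip. More than 0.08 (some 20 N near the tip) either way strains it.
- hook_tip (a point): Point of the hook's tip, 114 mm from the hinge on the bar's centre line. The bar is square, 10 by 10 mm, and ends in a blunt cone from 102 mm (12 mm across) to the tip (4 mm). Pinch it from above on its sides (along the board's y) 75 to 98 mm from the hinge. Site z axis: along the bar to the tip; x axis: towards the board when folded, straight up when open.
- hook_seat (a point): Where the winder belongs: point on the bar's centre line 44 mm from the hinge, 4 mm on the tip side of the collar's face; axes as the hook tip's.
- collar: Black hard-rubber collar on the bar, 28 mm wide and 18 mm high; its face towards the tip lies 40 mm from the hinge and gives about 0.07 mm per newton. Origin: on the hinge axis, axes as the hook tip's.
- keeper (a joint): Red spring keeper on the bar's upper side, how far pressed in, m: 0 = up, 7 mm proud of the bar's top; 0.007 = level with it. Distances from the hinge: steep inner side starts at 51 mm, top at 55 to 58, gentle ramp ends at 70. The eye's top edge presses it down in passing (some 3 to 12 N along the bar); it springs up behind the winder, leaving 3 mm of play. An eye pressed down hard on the bar drags.
- winder_orange_grip (a point): Grip point of the orange line winder: in the middle of its top tab (34 mm wide, 54 mm high, 8 mm thick), 36 mm above the eye's top edge, 18 mm below the winder's top. Pinch across the thickness (its own y axis). It stands upright in a slot of the rack; its x axis runs along its width, z up.
- winder_orange_eye (a point): Centre of the orange winder's eye, a rectangular hole 16 mm wide (x) and 14.5 mm high (z) right through it along y. It lies 43.25 mm straight below the grip point and 92 mm above the winder's foot.
- winder_orange: The orange winder itself, a flat rigid plastic frame 66 mm wide (x), 8 mm thick (y), 153 mm high (z), 80 to 155 g, the same from both faces. Origin: middle of its foot.
- winder_blue: Blue winder of the same shape in another slot; leave it. Origin: middle of its foot.
- winder_white: White winder of the same shape in another slot; leave it. Origin: middle of its foot.
- rack: Grey rack fixed on the bench, 100 by 190 mm, 56 mm high, with three slots 65 mm apart along its y axis, each 10 mm wide, running along its x and 48 mm deep (floor 8 mm up). Lift a winder 60 mm to clear the slot, 170 mm to pass over the other winders. Origin: middle of its underside. Which winder is in which slot varies.
- spool: Green line spool, 64 mm across, 32 mm high; bystander. Origin: underside.
- jar: Small jar with a red cap, 52 mm across, 65 mm high; bystander. Origin: underside.
- driver: Screwdriver lying on the bench; bystander.
- lure_case: Yellow shut lure case, 70 by 110 by 25 mm; bystander. Origin: underside.
- oil: Small oil bottle, 34 mm across, 90 mm high; bystander. Origin: underside.

How it is judged:
On the way, in this order (a step that is already met when the one before it is completed fails the run):
1. The hook is fully open against its stop (within 0.03 rad) (value of joint hook above 1.54 rad), for 0.2 s.
2. The orange winder, on the hook behind the keeper, is pushed home against the collar (more than 2 N) (z of winder_orange_eye in the frame of hook_seat between -0.003 and 0.006 m and y of winder_orange_eye in the frame of hook_seat between -0.006 and 0.006 m and x of winder_orange_eye in the frame of hook_seat between -0.007 and 0.003 m and value of joint keeper below 0.002 m and contact force between winder_orange and collar above 2 N), for 0.1 s.
At the end, for the whole second after the job is handed in: The hook is fully open (past 1.53 rad); the orange winder hangs on it upright (within 0.15 rad), at rest and let go, its eye round the bar between the collar and the keeper (-3 to +6 mm of the seat along the bar), and the keeper has sprung up (pressed less than 2 mm) (value of joint hook above 1.53 rad and z of winder_orange_eye in the frame of hook_seat between -0.003 and 0.006 m and y of winder_orange_eye in the frame of hook_seat between -0.006 and 0.006 m and x of winder_orange_eye in the frame of hook_seat between -0.007 and 0.003 m and value of joint keeper below 0.002 m and angle between winder_orange's own z axis and vertical below 0.15 rad and linear speed of winder_orange below 0.05 m/s and contact force between winder_orange and the fingers below 0.05 N); the robot touches nothing.
It fails at once if The hook is strained: its bar bent by more than 0.08 rad (value of joint bar above 0.08 rad or value of joint bar below -0.08 rad).
It fails at once if The winder is forced against the hook or board (more than 30 N) (contact force between winder_orange and board above 30 N).
It fails at once if Another winder is disturbed (moved more than 20 mm) (distance of any of winder_blue, winder_white from where it was at the start of the episode above 0.02 m).
It fails at once if Something else on the bench is disturbed (moved more than 30 mm) (distance of any of spool, jar, driver, lure_case, oil from where it was at the start of the episode above 0.03 m).
It also fails if it takes over 69 s, if anything falls off the work surface, if the arm or the gripper's body presses on something with over 40 N, if the wrist force passes 120 N, or if a joint passes its speed limit or range.

## Working session

There is one attempt and no reset: what is moved stays moved. The work goes in short steps, Python scripts to look and compute and a shell command to move; the robot and the scene stay as the last step left them, time stands still between calls to the robot, and variables do not carry over. Pictures are saved under pics/ and viewed, at most 10 in all, crops included, and the job is handed in when it is done.

```bash
mkdir -p pics; cat > h.py <<'E'
import numpy as np, cv2
from plant import ctrl
from scipy.spatial.transform import Rotation as R
def cam(n):
    s=ctrl.get_state(); c=ctrl.read_camera(n)
    if n=="wrist":
        T=np.eye(4);T[:3,:3]=R.from_quat(s["tcp_rot"]).as_matrix();T[:3,3]=s["eef_pos"]
        T=T@np.array(c["tool_from_camera"]);c["rotation"]=T[:3,:3];c["xyz"]=T[:3,3]
    c["rotation"]=np.array(c["rotation"]).reshape(3,3); c["hsv"]=cv2.cvtColor(c["img"],cv2.COLOR_RGB2HSV)
    return c
def rays(c,uv):
    K=np.array(c["camera_matrix"]);uv=np.atleast_2d(uv).astype(float)
    d=np.stack([(uv[:,0]-K[0,2])/K[0,0],-(uv[:,1]-K[1,2])/K[1,1],-np.ones(len(uv))],1)
    return d@c["rotation"].T
def plane(c,uv,z):
    d=rays(c,uv);return c["xyz"]+d*((z-c["xyz"][2])/d[:,2])[:,None]
def cloud(c):
    v,u=np.mgrid[0:400,0:640];d=rays(c,np.stack([u.ravel(),v.ravel()],1))
    return (c["xyz"]+d*c["depth"].ravel()[:,None]).reshape(400,640,3)
def save(c,n,s=1.25,crop=None):
    im=c["img"][:,:,::-1]
    if crop: x0,y0,x1,y1=crop; im=im[y0:y1,x0:x1]
    cv2.imwrite("pics/"+n,cv2.resize(im,None,fx=s,fy=s))
E
python3 - <<'E'
from h import *
for n in("scene","top"):
    c=cam(n);save(c,n+".png");print(n,c["xyz"],c["rotation"].round(3).tolist(),c["camera_matrix"],[k for k in c])
    np.savez(n,**{k:np.array(v) for k,v in c.items()})
s=ctrl.get_state();print(s)
E
```

```text
Traceback (most recent call last):
  File "h.py", line 9, in cam
    c["rotation"]=np.array(c["rotation"]).reshape(3,3); c["hsv"]=cv2.cvtColor(c["img"],cv2.COLOR_RGB2HSV)
                  ~~~~~~~~~~~~~~~~~~~~~~~~~~~~~~~^^^^^
ValueError: cannot reshape array of size 4 into shape (3,3)
```

Rotation is a quaternion; fix.

```bash
sed -i 's/c\["rotation"\]=np.array(c\["rotation"\]).reshape(3,3);/r=np.array(c["rotation"]);c["rotation"]=R.from_quat(r).as_matrix() if r.size==4 else r;/' h.py
python3 - <<'E'
from h import *
for n in("scene","top"):
    c=cam(n);save(c,n+".png");print(n,c["xyz"],c["rotation"].round(3).tolist(),c["camera_matrix"],[k for k in c])
    np.savez(n,**{k:np.array(v) for k,v in c.items()})
s=ctrl.get_state();print(s)
E
```

```text
scene [ 1.3629287  -0.12163841  1.02916169] [[0.172, -0.7, 0.693], [0.985, 0.111, -0.133], [0.016, 0.705, 0.709]] [[498.01268563   0.         306.66231595]
 [  0.         498.01268563 208.98943961]
 [  0.           0.           1.        ]] ['img', 'depth', 'camera_matrix', 'xyz', 'rotation', 'hsv']
top [0.41842152 0.04576316 1.1458116 ] [[-0.008, 0.994, -0.109], [-1.0, -0.007, 0.007], [0.007, 0.109, 0.994]] [[370.02239295   0.         314.86134477]
 [  0.         370.02239295 191.15962368]
 [  0.           0.           1.        ]] ['img', 'depth', 'camera_matrix', 'xyz', 'rotation', 'hsv']
{'time': 0.15, 'qpos': array([-1.44097636e+00,  2.87014007e-01,  1.57784884e+00,  1.85775572e-05,
        1.27860730e+00, -1.49957229e-01]), 'dq': array([-0.00167674, -0.00136504, -0.00501975, -0.00060192, -0.00063543,
       -0.00037068]), 'joint_efforts': array([ 4.21952973e-04, -4.06602502e+01, -2.93141502e+01, -1.14346881e-04,
        3.95143303e-03, -8.46721861e-06]), 'eef_pos': array([ 0.18638855, -0.64821976,  0.23022597]), 'tcp_rot': array([ 9.90231473e-01,  1.39430083e-01,  1.83438662e-05, -9.38611488e-04]), 'contact_force': array([0.45801948, 1.41555594, 0.31077385]), 'wrist_torque': array([ 0.0012213 , -0.01143198,  0.03050853]), 'finger_force': 0.0, 'opening': 0.9976218234767676}
```

View pics/scene.png

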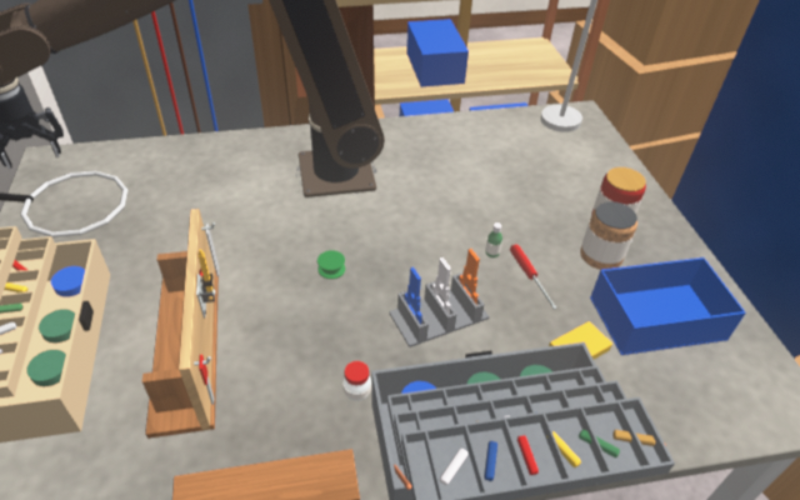

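View pics/top.png

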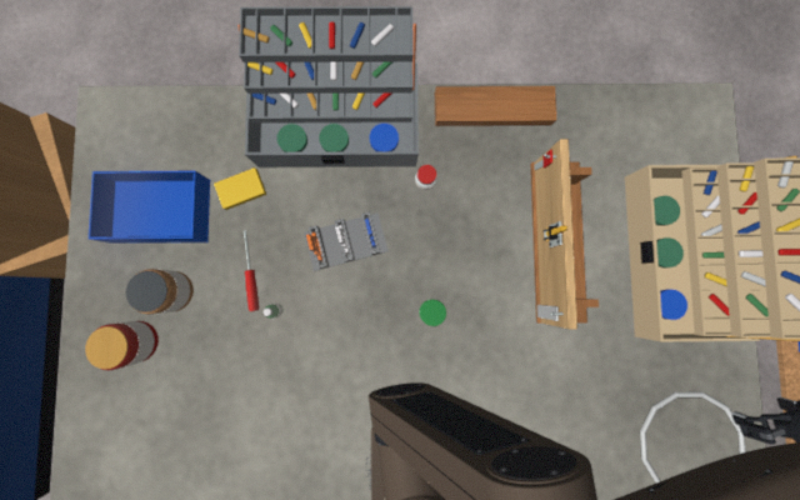

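The scene view shows the board at left (hook at about (205,270)) and the rack centre with blue/white/orange (orange at (470,275)). In the top view, orange is at (315,245) and the hook at (555,235). The board front faces world +y.

```bash
python3 - <<'E'
from h import *
for n in("scene","top"):
    c=dict(np.load(n+".npz"));P=cloud(c);H=c["hsv"]
    h,s,v=[H[...,i].astype(int) for i in range(3)]
    ok=c["depth"]>0
    reg=(P[...,0]>.2)&(P[...,0]<.8)&ok
    rk=reg&(P[...,1]>0)&(P[...,1]<.35)
    org=rk&(h>4)&(h<14)&(s>140)&(P[...,2]>.06)&(P[...,2]<.2)
    blu=rk&(h>100)&(h<125)&(s>140)&(P[...,2]>.06)&(P[...,2]<.2)
    wht=rk&(s<40)&(v>150)&(P[...,2]>.09)&(P[...,2]<.2)
    rack=rk&(P[...,2]>.045)&(P[...,2]<.062)
    for nm,m in(("org",org),("blu",blu),("wht",wht)):
        q=P[m]; print(n,nm,len(q),np.percentile(q,[2,50,98],axis=0).round(4).tolist() if len(q) else "")
        t=q[q[:,2]>.14]
        if len(t)>5: 
            r=cv2.minAreaRect((t[:,:2]*1000).astype(np.float32));print("  top rect mm",r,len(t))
    r=cv2.minAreaRect((P[rack][:,:2]*1000).astype(np.float32));print(n,"rack",r)
    bd=reg&(P[...,1]<-.15)&(P[...,1]>-.42)&(P[...,2]>.19)&(P[...,2]<.2)
    t=P[bd];r=cv2.minAreaRect((t[:,:2]*1000).astype(np.float32));print(n,"boardtop",len(t),r,np.median(t,0))
    yl=reg&(P[...,1]<-.15)&(P[...,1]>-.42)&(h>20)&(h<32)&(s>170)&(P[...,2]>.14)
    t=P[yl];print(n,"hook",len(t),np.percentile(t,[2,50,98],axis=0).round(4).tolist());print(t[np.argsort(t[:,2])][::max(1,len(t)//12)].round(4).tolist())
    rr=reg&(P[...,1]<-.15)&(P[...,1]>-.42)&((h<5)|(h>175))&(s>150)&(P[...,2]>.1);print("red",P[rr].mean(0))
c=dict(np.load("scene.npz"));save(c,"s2.png",6,(130,165,200,260)) if 0 else save(c,"s2.png",6,(120,160,210,250))
E
```

```text
scene org 274 [[0.5021, 0.2125, 0.063], [0.5296, 0.2198, 0.1119], [0.5526, 0.2286, 0.1638]]
  top rect mm ((525.7857666015625, 221.05435180664062), (31.394304275512695, 9.504209518432617), 12.718560218811035) 75
scene blu 217 [[0.5429, 0.0368, 0.0689], [0.7533, 0.0729, 0.082], [0.7648, 0.1017, 0.165]]
  top rect mm ((557.0822143554688, 95.02755737304688), (29.54659652709961, 6.45612096786499), 12.346184730529785) 26
scene wht 371 [[0.3709, 0.0107, 0.0923], [0.7304, 0.1592, 0.112], [0.735, 0.3324, 0.1644]]
  top rect mm ((538.4436645507812, 158.31642150878906), (36.783721923828125, 9.461668014526367), 12.94810676574707) 55
scene rack ((548.4669189453125, 176.05657958984375), (349.70501708984375, 379.1781005859375), 89.6723403930664)
scene boardtop 1148 ((536.5567626953125, -308.9111633300781), (48.04641342163086, 400.9600524902344), 89.88677215576172) [ 0.56550168 -0.32214637  0.19590002]
scene hook 1 [[0.5408, -0.2887, 0.2553], [0.5408, -0.2887, 0.2553], [0.5408, -0.2887, 0.2553]]
[[0.5408, -0.2887, 0.2553]]
red [ 0.70343688 -0.30214042  0.15642147]
top org 91 [[0.494, 0.21, 0.0656],
[... 610 characters left out ...]
0859375, 172.50689697265625), (416.54046630859375, 346.94097900390625), 1.1063251495361328)
top boardtop 990 ((534.64404296875, -310.93194580078125), (44.45054244995117, 396.2787780761719), 89.8122329711914) [ 0.52866431 -0.32319088  0.19268568]
top hook 48 [[0.5308, -0.2944, 0.169], [0.5353, -0.2892, 0.2234], [0.5428, -0.2875, 0.2612]]
[[0.5348, -0.2908, 0.1658], [0.5426, -0.2914, 0.1883], [0.5313, -0.2887, 0.1948], [0.5333, -0.2894, 0.2004], [0.5371, -0.2885, 0.211], [0.5311, -0.2908, 0.2179], [0.5354, -0.2889, 0.2239], [0.5358, -0.2881, 0.24], [0.5322, -0.2897, 0.2488], [0.5389, -0.2906, 0.2539], [0.5384, -0.2918, 0.2571], [0.5358, -0.291, 0.259]]
red [ 0.70209758 -0.30284575  0.15405995]
```

View pics/s2.png

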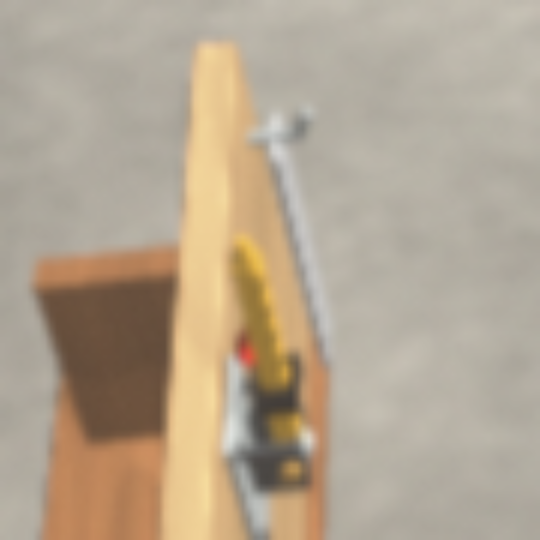

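The crop shows the yellow bar standing upright with the red keeper on its board side and the collar near the hinge. Estimates agree with the given sizes: 130 mm blue–orange spacing, tops at 0.161, and the hook at about (0.536,-0.290), 20 mm ahead of the panel. I'll move above the hook and check from near.

```bash
cat > go.py <<'E'
import sys
from h import *
def go(p,head):
    "tool deltas (cm,deg) to put TCP at p with tool x heading head(deg)"
    s=ctrl.get_state();M=R.from_quat(s["tcp_rot"]).as_matrix()
    d=M.T@(np.array(p)-s["eef_pos"])*100;h=np.degrees(np.arctan2(M[1,0],M[0,0]))
    t=-(head-h);t=(t+180)%360-180
    print("d cm",d.round(2),"twist",round(t,1),"| pos",s["eef_pos"].round(4),"head",round(h,1),"tilt z",M[:,2].round(3),"F",s["contact_force"].round(1),"q",s["qpos"].round(2),"t",round(s["time"],2),"op",round(s["opening"],3),"ff",round(s["finger_force"],1))
E
python3 -m pendant '[{"dz":-6,"twist":-8},{"dz":-12,"twist":-16},{"dz":-19,"twist":-24},{"dx":5,"dy":-3.2,"dz":-19,"twist":-34},{"dx":10,"dy":-6.4,"dz":-19,"twist":-44},{"dx":15,"dy":-9.6,"dz":-19,"twist":-54},{"dx":20,"dy":-12.8,"dz":-19,"twist":-64},{"dx":25,"dy":-16,"dz":-19,"twist":-74},{"dx":30,"dy":-19.2,"dz":-19,"twist":-74},{"dx":35,"dy":-22.4,"dz":-19,"twist":-74}]' 40
python3 -c "
from go import *
go([.536,-.24,.42],90)"
```

```text
d cm [ 44.88 -29.62 -18.91] twist -74.0 | pos [ 0.1864 -0.6482  0.2302] head 16.0 tilt z [-0.     0.002 -1.   ] F [0.5 1.4 0.3] q [-1.44  0.29  1.58  0.    1.28 -0.15] t 0.15 op 0.998 ff 0.0$[0]: bad value
```

```bash
python3 -m pendant '[{"dx":0,"dy":0,"dz":-6,"twist":-8},{"dx":0,"dy":0,"dz":-12,"twist":-16},{"dx":0,"dy":0,"dz":-19,"twist":-24},{"dx":5,"dy":-3.2,"dz":-19,"twist":-34},{"dx":10,"dy":-6.4,"dz":-19,"twist":-44},{"dx":15,"dy":-9.6,"dz":-19,"twist":-54},{"dx":20,"dy":-12.8,"dz":-19,"twist":-64},{"dx":25,"dy":-16,"dz":-19,"twist":-74},{"dx":30,"dy":-19.2,"dz":-19,"twist":-74},{"dx":35,"dy":-22.4,"dz":-19,"twist":-74}]' 40
python3 -c "
from go import *
go([.536,-.24,.42],90)"
```

```text
time: 1.4
eef_pos: [0.4619, -0.3351, 0.421]
tcp_rot: [0.707, 0.707, 0.0, -0.0]
contact_force: [0.4, -1.8, 0.2]
opening: 0.398
finger_force: 0.0
d cm [9.5  7.42 0.1 ] twist 0.0 | pos [ 0.4619 -0.3351  0.421 ] head 90.0 tilt z [-0.  0. -1.] F [ 0.4 -1.8  0.2] q [-0.81 -0.02  1.58  0.    1.58 -0.81] t 1.4 op 0.398 ff 0.0
```

```bash
python3 -m pendant '[{"dx":4.75,"dy":3.7,"dz":0,"twist":0},{"dx":9.5,"dy":7.4,"dz":0,"twist":0},{"dx":9.5,"dy":7.4,"dz":0,"twist":0},{"dx":9.5,"dy":7.4,"dz":0,"twist":0}]'
python3 - <<'E'
from h import *
c=cam("wrist");save(c,"w1.png");P=cloud(c);print(c["xyz"],c["rotation"].round(2).tolist())
np.savez("w1",**{k:np.array(v) for k,v in c.items()})
h,s,v=[c["hsv"][...,i].astype(int) for i in range(3)]
ok=c["depth"]>0
b=ok&(abs(P[...,2]-.195)<.004)&(P[...,1]<-.25)&(P[...,1]>-.4);t=P[b]
# front/back edges of top by x bins
for nm,f in(("front",np.max),("back",np.min)):
    xs=np.arange(t[:,0].min()+.005,t[:,0].max()-.005,.008);e=[(x,np.percentile(t[abs(t[:,0]-x)<.004,1],97 if nm=="front" else 3)) for x in xs if (abs(t[:,0]-x)<.004).sum()>5]
    e=np.array(e);k=np.polyfit(e[:,0],e[:,1],1);k=np.polyfit(*e[abs(np.polyval(k,e[:,0])-e[:,1])<.004].T,1);print(nm,np.degrees(np.arctan(k[0])),np.polyval(k,.536),e[:,0].min(),e[:,0].max())
y=ok&(h>19)&(h<34)&(s>150)&(P[...,2]>.2)&(abs(P[...,0]-.536)<.03)
q=P[y];print("hook",len(q),np.percentile(q,[2,50,98],axis=0).round(4).tolist());tp=q[q[:,2]>.25];print(len(tp),tp.mean(0))
E
```

```text
time: 1.9
eef_pos: [0.5347, -0.2418, 0.4209]
tcp_rot: [0.707, 0.707, -0.0, -0.0]
contact_force: [-0.7, -0.1, -0.7]
opening: 0.401
finger_force: 0.0
[ 0.53508194 -0.16477684  0.56322593] [[1.0, -0.0, 0.0], [0.0, 0.95, 0.3], [-0.0, -0.3, 0.95]]
front -0.26906984278373974 -0.3144776632487529 0.34054414764955016 0.7245441476495504
back -0.2886318991675437 -0.3311356044845403 0.34054414764955016 0.7245441476495504
hook 204 [[0.5313, -0.2941, 0.2009], [0.5361, -0.2884, 0.2457], [0.5406, -0.2873, 0.2636]]
91 [ 0.53624415 -0.29046577  0.25701866]
```

View pics/w1.png

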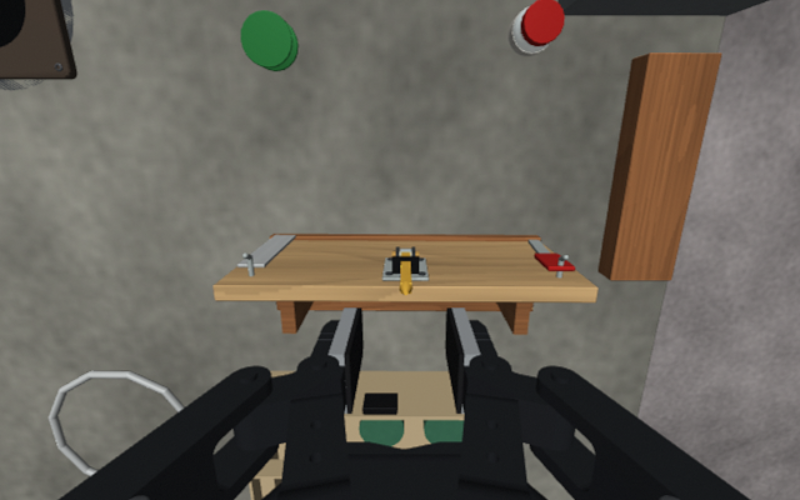

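The wrist view shows the bar at about (405,280), with the board edge level at rows 285–300 and nothing between it and the fingers. Board yaw is about 0°. Next: descend and pinch at 86 mm from the hinge.

```bash
python3 -m pendant '[{"dx":-5.1,"dy":0.15,"dz":0,"twist":0},{"dx":-5.1,"dy":0.15,"dz":5,"twist":0},{"dx":-5.1,"dy":0.15,"dz":10,"twist":0},{"dx":-5.1,"dy":0.15,"dz":15,"twist":0},{"dx":-5.1,"dy":0.15,"dz":18,"twist":0},{"dx":-5.1,"dy":0.15,"dz":20.3,"twist":0},{"dx":-5.1,"dy":0.15,"dz":20.3,"twist":0},{"dx":-5.1,"dy":0.15,"dz":20.3,"twist":0}]' 40 20
python3 -c "
from go import *
go([.536,-.293,.217],90)"
```

```text
time: 2.95
eef_pos: [0.5364, -0.2941, 0.2197]
tcp_rot: [0.707, 0.707, 0.0, 0.001]
contact_force: [-0.6, 0.4, -0.1]
opening: 0.398
finger_force: 0.0
d cm [ 0.11 -0.04  0.27] twist -0.1 | pos [ 0.5364 -0.2941  0.2197] head 89.9 tilt z [ 0.001 -0.001 -1.   ] F [-0.6  0.4 -0.1] q [-0.67  0.16  1.75 -0.    1.23 -0.67] t 2.95 op 0.398 ff 0.0
```

```bash
python3 -m pendant '[{"dx":0.1,"dy":0,"dz":0.1,"twist":0},{"dx":0.1,"dy":0,"dz":0.1,"twist":0},{"dx":0.1,"dy":0,"dz":0.1,"twist":0},{"dx":0.1,"dy":0,"dz":0.1,"twist":0},{"dx":0.1,"dy":0,"dz":0.1,"twist":0},{"dx":0.1,"dy":0,"dz":0.1,"twist":0}]' 0 20
python3 -c "
from go import *
go([.536,-.293,.217],90)"
```

```text
time: 3.7
eef_pos: [0.5365, -0.2923, 0.2189]
tcp_rot: [0.707, 0.707, -0.0, 0.001]
contact_force: [-3.4, 0.7, 5.1]
opening: 0.12
finger_force: 20.6
d cm [-0.07 -0.05  0.19] twist 0.0 | pos [ 0.5365 -0.2923  0.2189] head 90.0 tilt z [ 0.    -0.002 -1.   ] F [-3.4  0.7  5.1] q [-0.66  0.16  1.75 -0.    1.23 -0.66] t 3.7 op 0.12 ff 20.6
```

```bash
python3 -m pendant '[{"dx":0.69,"dy":0,"dz":0.03,"twist":0},{"dx":1.38,"dy":0,"dz":0.11,"twist":0},{"dx":2.05,"dy":0,"dz":0.24,"twist":0},{"dx":2.72,"dy":0,"dz":0.43,"twist":0},{"dx":3.37,"dy":0,"dz":0.67,"twist":0},{"dx":4.0,"dy":0,"dz":0.96,"twist":0},{"dx":4.6,"dy":0,"dz":1.3,"twist":0},{"dx":5.17,"dy":0,"dz":1.68,"twist":0},{"dx":5.72,"dy":0,"dz":2.11,"twist":0},{"dx":6.22,"dy":0,"dz":2.58,"twist":0}]'
python3 -c "
from go import *
go([.536,-.293+.088*.707,.131+.088*.707],90)"
```

```text
time: 4.95
eef_pos: [0.5372, -0.2281, 0.1936]
tcp_rot: [0.707, 0.707, 0.001, 0.0]
contact_force: [-2.4, 4.0, 9.7]
opening: 0.114
finger_force: 21.8
d cm [-0.27 -0.12  0.03] twist 0.0 | pos [ 0.5372 -0.2281  0.1936] head 90.0 tilt z [ 0.002  0.002 -1.   ] F [-2.4  4.   9.7] q [-0.58  0.12  1.84  0.    1.18 -0.58] t 4.95 op 0.114 ff 21.8
```

```bash
python3 -m pendant '[{"dx":0.5,"dy":0,"dz":0.48,"twist":0},{"dx":0.95,"dy":0,"dz":1.0,"twist":0},{"dx":1.33,"dy":0,"dz":1.57,"twist":0},{"dx":1.67,"dy":0,"dz":2.18,"twist":0},{"dx":1.96,"dy":0,"dz":2.8,"twist":0},{"dx":2.2,"dy":0,"dz":3.45,"twist":0},{"dx":2.4,"dy":0,"dz":4.12,"twist":0},{"dx":2.53,"dy":0,"dz":4.8,"twist":0},{"dx":2.6,"dy":0,"dz":5.3,"twist":0},{"dx":2.6,"dy":0,"dz":5.6,"twist":0}]'
python3 -c "
from go import *
go([.536,-.293+.088,.131],90)"
```

```text
time: 6.2
eef_pos: [0.5363, -0.1962, 0.1343]
tcp_rot: [0.707, 0.707, 0.005, -0.006]
contact_force: [-0.5, 18.4, 5.4]
opening: 0.112
finger_force: 19.6
d cm [-0.88 -0.03  0.32] twist -0.0 | pos [ 0.5363 -0.1962  0.1343] head 90.0 tilt z [-0.002  0.015 -1.   ] F [-0.5 18.4  5.4] q [-0.53  0.16  1.91  0.01  1.08 -0.54] t 6.2 op 0.112 ff 19.6
```

```bash
python3 - <<'E'
from h import *
for n in("scene","top","wrist"):
    c=cam(n);P=cloud(c);h,s,v=[c["hsv"][...,i].astype(int) for i in range(3)]
    y=(c["depth"]>0)&(h>18)&(h<34)&(s>140)&(abs(P[...,0]-.536)<.03)&(P[...,1]<-.13)&(P[...,1]>-.30)&(P[...,2]>.1)
    q=P[y];print(n,len(q))
    if len(q)>5:
        print(np.percentile(q,[2,50,98],axis=0).round(4).tolist(), np.polyfit(q[:,1],q[:,2],1))
    if n=="wrist":save(c,"w2.png",2.2,(180,140,500,400))
E
```

```text
scene 96
[[0.5332, -0.2864, 0.1503], [0.5393, -0.2554, 0.1618], [0.5442, -0.2176, 0.1713]] [0.18690908 0.20946989]
top 0
wrist 1914
[[0.5317, -0.2234, 0.1674], [0.5365, -0.2006, 0.1711], [0.5413, -0.1831, 0.1739]] [0.14148227 0.19973754]
```

View pics/w2.png

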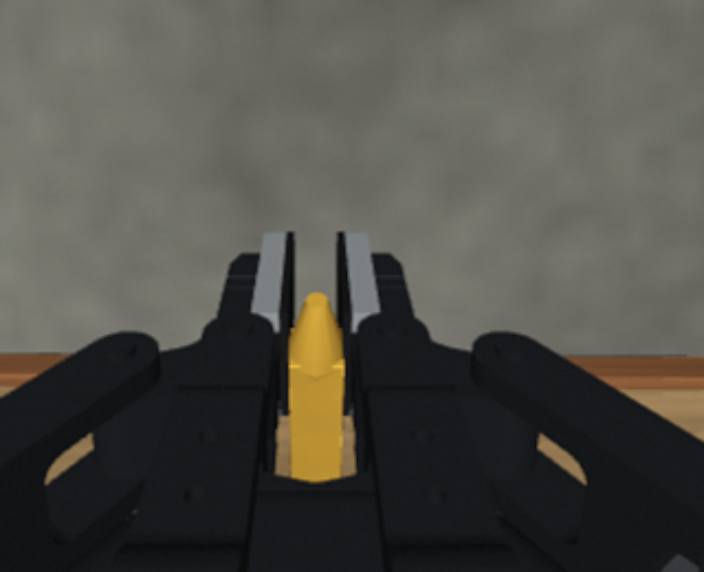

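The wrist view shows the bar (tip at (316,298) in the crop) riding high in the pads, and depth puts it about 0.15 rad short of level, so it slipped in the grip. I'll release it, rise, close the fingers and press it down gently from above.

```bash
python3 -m pendant '[{"dx":0,"dy":0,"dz":0,"twist":0},{"dx":0,"dy":0,"dz":0,"twist":0},{"dx":0,"dy":0,"dz":0,"twist":0},{"dx":0,"dy":0,"dz":-3,"twist":0},{"dx":0,"dy":0,"dz":-6,"twist":0},{"dx":0,"dy":0,"dz":-7,"twist":0},{"dx":0,"dy":0,"dz":-7,"twist":0}]' 35 
python3 -m pendant '[{"dx":0,"dy":0,"dz":0,"twist":0},{"dx":0,"dy":0,"dz":0,"twist":0},{"dx":0,"dy":0,"dz":0,"twist":0},{"dx":0,"dy":0,"dz":0,"twist":0}]' 0 20
python3 - <<'E'
from go import *
for n in("wrist",):
    c=cam(n);P=cloud(c);h,s,v=[c["hsv"][...,i].astype(int) for i in range(3)]
    y=(c["depth"]>0)&(h>18)&(h<34)&(s>140)&(abs(P[...,0]-.536)<.03)&(P[...,1]<-.13)&(P[...,1]>-.30)&(P[...,2]>.1)
    q=P[y];print(n,len(q),np.percentile(q,[2,50,98],axis=0).round(4).tolist(), np.polyfit(q[:,1],q[:,2],1))
go([.536,-.203,.169],90)
E
```

```text
time: 7.22
eef_pos: [0.5365, -0.2039, 0.2059]
tcp_rot: [0.707, 0.707, 0.0, 0.001]
contact_force: [-0.1, -0.4, -0.2]
opening: 0.347
finger_force: 0.0
time: 7.72
eef_pos: [0.5363, -0.2034, 0.2052]
tcp_rot: [0.707, 0.707, -0.0, -0.0]
contact_force: [0.1, -0.2, -0.9]
opening: -0.001
finger_force: 0.0
wrist 618 [[0.5322, -0.2886, 0.1555], [0.5366, -0.1965, 0.1723], [0.5409, -0.1831, 0.2074]] [0.16868219 0.20655108]
d cm [ 0.05 -0.03  3.63] twist 0.0 | pos [ 0.5363 -0.2035  0.2053] head 90.0 tilt z [-0.  0. -1.] F [ 0.1 -0.5 -0.2] q [-0.54  0.09  1.85 -0.    1.2  -0.54] t 7.78 op 0.003 ff 0.0
```

```bash
python3 -m pendant '[{"dx":0,"dy":0,"dz":1.5,"twist":0},{"dx":0,"dy":0,"dz":3,"twist":0},{"dx":0,"dy":0,"dz":3.4,"twist":0},{"dx":0,"dy":0,"dz":3.8,"twist":0},{"dx":0,"dy":0,"dz":4.2,"twist":0},{"dx":0,"dy":0,"dz":4.5,"twist":0},{"dx":0,"dy":0,"dz":4.8,"twist":0},{"dx":0,"dy":0,"dz":4.8,"twist":0}]'
python3 - <<'E'
from go import *
for n in("wrist",):
    c=cam(n);P=cloud(c);h,s,v=[c["hsv"][...,i].astype(int) for i in range(3)]
    y=(c["depth"]>0)&(h>18)&(h<34)&(s>140)&(abs(P[...,0]-.536)<.03)&(P[...,1]<-.13)&(P[...,1]>-.30)&(P[...,2]>.1)
    q=P[y];print(n,len(q),np.percentile(q,[2,50,98],axis=0).round(4).tolist())
go([.536,-.203,.155],90)
E
```

```text
time: 8.78
eef_pos: [0.5364, -0.2036, 0.1573]
tcp_rot: [0.707, 0.707, 0.0, 0.0]
contact_force: [0.4, -0.3, 1.7]
opening: -0.002
finger_force: 0.5
wrist 628 [[0.5321, -0.266, 0.1524], [0.5367, -0.191, 0.1555], [0.5412, -0.181, 0.2103]]
d cm [ 0.06 -0.05  0.25] twist 0.0 | pos [ 0.5365 -0.2036  0.1575] head 90.0 tilt z [ 0. -0. -1.] F [-0.  -0.3  0.3] q [-0.54  0.14  1.89 -0.    1.11 -0.54] t 8.82 op -0.003 ff 0.4
```

```bash
python3 -m pendant '[{"dx":0,"dy":0,"dz":0.1,"twist":0},{"dx":0,"dy":0,"dz":0.2,"twist":0},{"dx":0,"dy":0,"dz":0.25,"twist":0},{"dx":0,"dy":0,"dz":0.25,"twist":0}]'; python3 -m pendant '[{"dx":0,"dy":0,"dz":0.1,"twist":0},{"dx":0,"dy":0,"dz":0.1,"twist":0}]'
```

```text
time: 9.32
eef_pos: [0.5364, -0.2035, 0.155]
tcp_rot: [0.707, 0.707, 0.0, 0.0]
contact_force: [0.3, 0.6, 0.7]
opening: 0.003
finger_force: 0.6
time: 9.57
eef_pos: [0.5364, -0.2035, 0.154]
tcp_rot: [0.707, 0.707, 0.0, 0.0]
contact_force: [-0.7, 0.9, 1.9]
opening: 0.001
finger_force: 0.9
```

```bash
for i in 1 2 3; do python3 -m pendant '[{"dx":0,"dy":0,"dz":0.1,"twist":0},{"dx":0,"dy":0,"dz":0.1,"twist":0}]' | grep -E "eef|contact"; done
```

```text
eef_pos: [0.5366, -0.2035, 0.1534]
contact_force: [0.1, 0.4, 4.1]
eef_pos: [0.5366, -0.2035, 0.1525]
contact_force: [0.0, 1.6, 4.6]
eef_pos: [0.5368, -0.2035, 0.1519]
contact_force: [-0.9, 2.1, 5.9]
```

```bash
for i in 1 2; do python3 -m pendant '[{"dx":0,"dy":0,"dz":0.1,"twist":0},{"dx":0,"dy":0,"dz":0.1,"twist":0},{"dx":0,"dy":0,"dz":0.1,"twist":0}]' | grep -E "eef|contact"; done
```

```text
eef_pos: [0.5368, -0.2035, 0.1513]
contact_force: [-1.3, 2.6, 7.6]
eef_pos: [0.537, -0.2035, 0.1507]
contact_force: [-2.3, 2.9, 8.7]
```

```bash
python3 -m pendant '[{"dx":0,"dy":0,"dz":-2,"twist":0},{"dx":0,"dy":0,"dz":-7,"twist":0},{"dx":0,"dy":0,"dz":-13,"twist":10},{"dx":1,"dy":0,"dz":-19,"twist":20},{"dx":6,"dy":0,"dz":-24,"twist":30},{"dx":12,"dy":0,"dz":-26,"twist":40},{"dx":18,"dy":0,"dz":-26,"twist":50},{"dx":24,"dy":0,"dz":-26,"twist":60},{"dx":30,"dy":0,"dz":-26,"twist":70},{"dx":30,"dy":0,"dz":-26,"twist":76}]' 40
python3 - <<'E'
from go import *
c=cam("scene");P=cloud(c);h,s,v=[c["hsv"][...,i].astype(int) for i in range(3)]
y=(c["depth"]>0)&(h>18)&(h<34)&(s>140)&(abs(P[...,0]-.536)<.03)&(P[...,1]<-.13)&(P[...,1]>-.30)&(P[...,2]>.1)
q=P[y];q=q[q[:,1]>-.24];print(len(q),np.percentile(q,[2,50,98],axis=0).round(4).tolist(), np.polyfit(q[:,1],q[:,2],1))
go([.53,.16,.42],14.3)
E
```

```text
time: 12.32
eef_pos: [0.5355, 0.0992, 0.4091]
tcp_rot: [0.993, 0.122, -0.0, 0.0]
contact_force: [0.5, 0.1, 0.7]
opening: 0.402
finger_force: 0.0
78 [[0.5333, -0.2383, 0.1478], [0.5391, -0.2085, 0.154], [0.5431, -0.185, 0.1583]] [-0.0054265   0.15234767]
d cm [ 0.91 -6.01 -1.1 ] twist -0.4 | pos [0.5356 0.0995 0.409 ] head 13.9 tilt z [-0.     0.001 -1.   ] F [-0.4  0.8  0.7] q [-0.   -0.08  1.66  0.    1.57  1.33] t 12.38 op 0.402 ff 0.0
```

The hook is level (slope -0.005). Now I'll refine the orange tab's position with the wrist camera.

```bash
python3 -m pendant '[{"dx":0,"dy":-5,"dz":0,"twist":0},{"dx":0,"dy":-10,"dz":0,"twist":0},{"dx":0,"dy":-10,"dz":0,"twist":0},{"dx":0,"dy":-10,"dz":0,"twist":0}]'
cat > win.py <<'E'
from go import *
def orange(n,zlo=.14,box=None,sv=None):
    c=cam(n);P=cloud(c);h,s,v=[c["hsv"][...,i].astype(int) for i in range(3)]
    m=(c["depth"]>0)&(h>3)&(h<15)&(s>130)&(P[...,2]>zlo)
    if box is None: box=(.45,.6,.15,.28)
    m&=(P[...,0]>box[0])&(P[...,0]<box[1])&(P[...,1]>box[2])&(P[...,1]<box[3])
    if sv: save(c,sv)
    return P[m],c,m
E
python3 - <<'E'
from win import *
q,c,m=orange("wrist",.13,sv="w3.png")
zt=np.percentile(q[:,2],98);print(len(q),"ztop",zt,np.percentile(q,[2,50,98],axis=0).round(4).tolist())
t=q[q[:,2]>zt-.005];print("toprect",cv2.minAreaRect((t[:,:2]*1000).astype(np.float32)),t.mean(0))
go([.524,.220,.30],14.3)
E
```

```text
time: 12.88
eef_pos: [0.5121, 0.1926, 0.4089]
tcp_rot: [0.992, 0.122, -0.0, 0.001]
contact_force: [1.2, -0.4, 0.0]
opening: 0.403
finger_force: 0.0
191 ztop 0.1620976619251704 [[0.508, 0.2151, 0.137], [0.525, 0.2213, 0.1605], [0.5399, 0.2274, 0.1621]]
toprect ((523.3250122070312, 221.62440490722656), (33.23678207397461, 7.520573616027832), 15.331398010253906) [0.52370184 0.22157154 0.16060262]
d cm [ 1.81 -2.42 10.89] twist -0.3 | pos [0.5123 0.1923 0.4089] head 14.0 tilt z [-0.    -0.001 -1.   ] F [-0.2  1.  -0.6] q [ 0.17 -0.08  1.65 -0.    1.57  1.5 ] t 12.93 op 0.404 ff 0.0
```

View pics/w3.png

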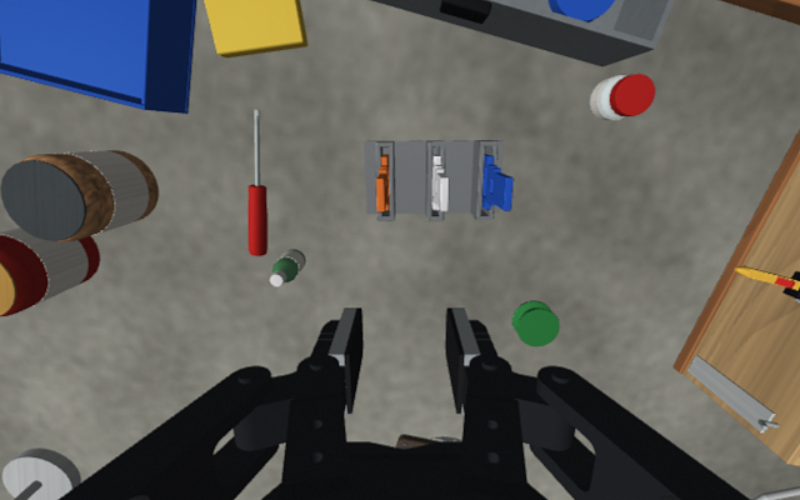

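The wrist view shows the rack in the middle, with the orange tab at (383,180) in the outermost slot. The white winder is at (440,180) and the oil bottle at (287,265) is clear of the fingers. I'll descend and pinch.

```bash
python3 -m pendant '[{"dx":1.8,"dy":-2.57,"dz":4,"twist":-0.4},{"dx":1.8,"dy":-2.57,"dz":10,"twist":-0.4},{"dx":1.8,"dy":-2.57,"dz":16,"twist":-0.4},{"dx":1.8,"dy":-2.57,"dz":20,"twist":-0.4},{"dx":1.8,"dy":-2.57,"dz":20,"twist":-0.4},{"dx":1.8,"dy":-2.57,"dz":20,"twist":-0.4}]' 40
python3 -c "
from go import *
go([.5233,.2216,.124],14.5)"
```

```text
time: 13.68
eef_pos: [0.5248, 0.2221, 0.2113]
tcp_rot: [0.992, 0.125, 0.002, -0.0]
contact_force: [0.6, 1.0, 1.2]
opening: 0.398
finger_force: 0.0
d cm [-0.18  0.01  8.73] twist -0.1 | pos [0.5248 0.2221 0.2113] head 14.4 tilt z [ 0.003  0.001 -1.   ] F [0.6 1.  1.2] q [ 0.22  0.07  1.86 -0.    1.21  1.54] t 13.68 op 0.398 ff 0.0
```

```bash
python3 -m pendant '[{"dx":-0.1,"dy":0,"dz":3,"twist":0},{"dx":-0.1,"dy":0,"dz":6,"twist":0},{"dx":-0.1,"dy":0,"dz":8.5,"twist":0},{"dx":-0.1,"dy":0,"dz":8.5,"twist":0},{"dx":-0.1,"dy":0,"dz":8.5,"twist":0}]' 40
python3 -m pendant '[{"dx":0,"dy":0,"dz":0,"twist":0},{"dx":0,"dy":0,"dz":0,"twist":0},{"dx":0,"dy":0,"dz":0,"twist":0},{"dx":0,"dy":0,"dz":0,"twist":0},{"dx":0,"dy":0,"dz":0,"twist":0}]' 0 45
python3 -c "
from go import *
go([.5233,.2216,.124],14.5)"
```

```text
time: 14.3
eef_pos: [0.5242, 0.2228, 0.127]
tcp_rot: [0.992, 0.126, 0.002, -0.0]
contact_force: [-0.6, 0.1, 0.2]
opening: 0.401
finger_force: 0.0
time: 14.92
eef_pos: [0.5237, 0.2221, 0.1261]
tcp_rot: [0.992, 0.126, 0.002, 0.001]
contact_force: [-0.4, -3.2, 5.4]
opening: 0.088
finger_force: 45.3
d cm [-0.05  0.03  0.21] twist -0.0 | pos [0.5237 0.2221 0.1261] head 14.5 tilt z [ 0.004 -0.001 -1.   ] F [-0.4 -3.2  5.4] q [ 0.22  0.16  1.93 -0.    1.05  1.54] t 14.93 op 0.088 ff 45.3
```

```bash
python3 -m pendant '[{"dx":0,"dy":0,"dz":-2,"twist":0},{"dx":0,"dy":0,"dz":-5,"twist":0},{"dx":0,"dy":0,"dz":-8,"twist":0},{"dx":0,"dy":0,"dz":-12,"twist":0},{"dx":0,"dy":0,"dz":-16,"twist":0},{"dx":0,"dy":0,"dz":-20,"twist":0},{"dx":0,"dy":0,"dz":-20,"twist":0}]'
python3 -c "
from go import *
go([.536,-.10,.30],-.3)"
```

```text
time: 15.8
eef_pos: [0.5234, 0.2236, 0.3294]
tcp_rot: [0.992, 0.126, 0.004, -0.001]
contact_force: [-0.1, -0.9, -1.4]
opening: 0.085
finger_force: 44.6
d cm [-6.88 31.65  2.83] twist 14.8 | pos [0.5234 0.2236 0.3294] head 14.5 tilt z [ 0.008  0.004 -1.   ] F [-0.1 -0.9 -1.4] q [ 0.22 -0.01  1.73  0.    1.41  1.54] t 15.8 op 0.085 ff 44.6
```

```bash
python3 -m pendant '[{"dx":-0.6,"dy":3,"dz":0,"twist":2},{"dx":-1.5,"dy":7,"dz":0,"twist":4},{"dx":-2.4,"dy":11,"dz":0,"twist":6},{"dx":-3.3,"dy":15,"dz":0,"twist":8},{"dx":-4.1,"dy":19,"dz":0,"twist":10},{"dx":-5,"dy":23,"dz":0,"twist":12},{"dx":-5.9,"dy":27,"dz":0,"twist":14},{"dx":-6.6,"dy":30,"dz":0,"twist":14.8},{"dx":-6.9,"dy":31.6,"dz":0,"twist":14.8},{"dx":-6.9,"dy":31.6,"dz":0,"twist":14.8}]'
python3 -m pendant '[{"dx":0,"dy":0,"dz":4,"twist":0},{"dx":0,"dy":0,"dz":8,"twist":0},{"dx":0,"dy":0,"dz":12,"twist":0},{"dx":0,"dy":0,"dz":15,"twist":0},{"dx":0,"dy":0,"dz":15,"twist":0},{"dx":0,"dy":0,"dz":15,"twist":0}]'
python3 - <<'E'
from go import *
go([.536,-.13,.176],-.3)
for n in("scene","top","wrist"):
    c=cam(n);np.savez(n+"2",**{k:np.array(v) for k,v in c.items()})
    if n!="top":save(c,n+"2.png",2.2 if n=="scene" else 1.25,(120,100,380,320) if n=="scene" else None)
E
```

```text
time: 17.05
eef_pos: [0.5338, -0.1008, 0.3229]
tcp_rot: [1.0, -0.004, -0.001, -0.001]
contact_force: [-0.3, -1.0, -0.7]
opening: 0.09
finger_force: 44.6
time: 17.8
eef_pos: [0.5351, -0.1002, 0.1755]
tcp_rot: [1.0, -0.003, 0.001, 0.0]
contact_force: [-0.1, -0.4, -0.2]
opening: 0.082
finger_force: 44.5
d cm [ 0.11  2.98 -0.05] twist -0.0 | pos [ 0.5351 -0.1002  0.1755] head -0.3 tilt z [ 0.002 -0.    -1.   ] F [-0.1 -0.4 -0.2] q [-0.37  0.05  1.95  0.    1.14  1.2 ] t 17.8 op 0.082 ff 44.5
```

View pics/scene2.png

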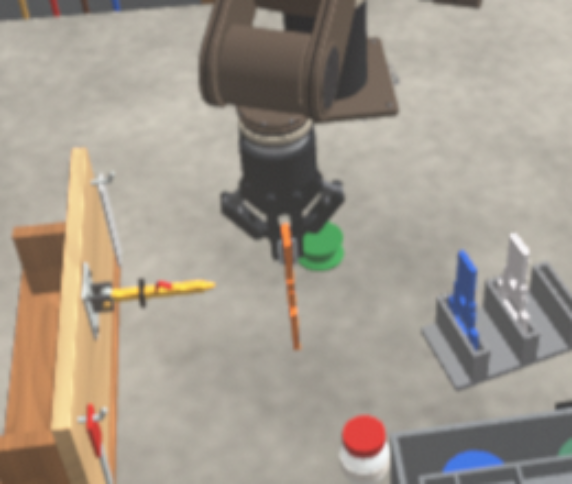

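View pics/wrist2.png

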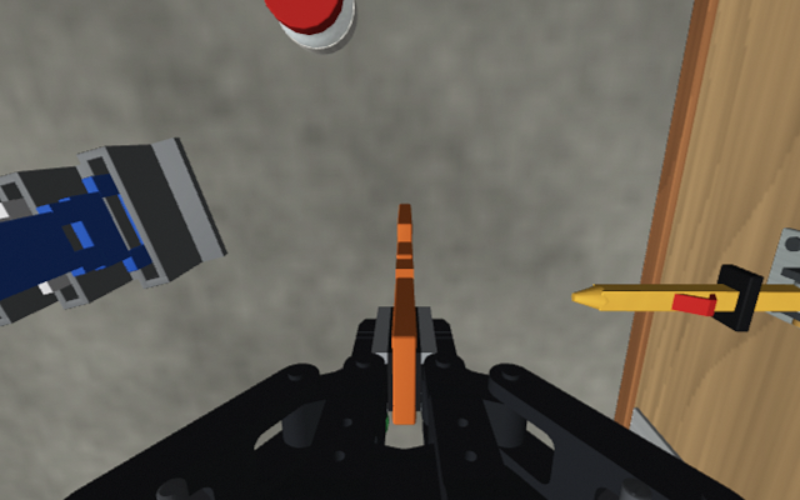

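The scene view shows the winder hanging upright (290,285) beside the level hook, whose tip is at (212,285). The wrist view shows the tip at (575,297), pointing at the tab plane. I'll measure both with the same camera.

```bash
cat > rel.py <<'E'
from go import *
def rel(n,c=None):
    c=c or cam(n);P=cloud(c);h,s,v=[c["hsv"][...,i].astype(int) for i in range(3)];ok=c["depth"]>0
    o=ok&(h>3)&(h<16)&(s>130)&(P[...,2]>.04)&(P[...,2]<.25)&(abs(P[...,0]-.536)<.06)&(P[...,1]>-.28)&(P[...,1]<-.05)
    y=ok&(h>18)&(h<34)&(s>140)&(abs(P[...,0]-.536)<.03)&(P[...,1]<-.13)&(P[...,1]>-.26)&(P[...,2]>.13)&(P[...,2]<.18)
    q=P[o];b=P[y];zt=np.percentile(q[:,2],99)
    print(n,len(q),len(b),"winder",np.percentile(q,[1,50,99],axis=0).round(4).tolist())
    for lo,hi in((.004,-.003),(.02,.01),(.05,.03),(.075,.06),(.1,.08),(.13,.11)):
        k=q[(q[:,2]>zt-lo)&(q[:,2]<zt-hi)]
        if len(k)>3: print("  depth below top",lo,len(k),"x",np.percentile(k[:,0],[2,98]).round(4),"y",np.percentile(k[:,1],[2,98]).round(4),"z",np.median(k[:,2]).round(4))
    for y0 in np.arange(-.25,-.17,.01):
        k=b[abs(b[:,1]-y0)<.005]
        if len(k)>3: print("  bar y",y0.round(3),"x",np.percentile(k[:,0],[2,50,98]).round(4),"ztop",np.percentile(k[:,2],[50,95]).round(4))
    if len(b): print("  tip y",np.percentile(b[:,1],99.5))
E
python3 - <<'E'
from rel import *
for n in("wrist2","scene2"): rel(n,dict(np.load(n+".npz")))
E
```

```text
wrist2 2879 2172 winder [[0.5186, -0.2275, 0.0761], [0.5505, -0.0999, 0.2065], [0.5674, -0.0959, 0.213]]
  depth below top 0.004 1371 x [0.5186 0.5511] y [-0.1034 -0.0959] z 0.2111
  depth below top 0.02 205 x [0.5465 0.5517] y [-0.1042 -0.0958] z 0.1983
  depth below top 0.05 226 x [0.5503 0.5516] y [-0.1036 -0.0963] z 0.1737
  depth below top 0.075 141 x [0.5514 0.5574] y [-0.1282 -0.0963] z 0.1437
  depth below top 0.1 248 x [0.5569 0.5673] y [-0.1033 -0.0966] z 0.1201
  depth below top 0.13 55 x [0.5665 0.5675] y [-0.1038 -0.097 ] z 0.0924
  bar y -0.25 x [0.5299 0.5386 0.5419] ztop [0.1539 0.155 ]
  bar y -0.24 x [0.5388 0.5415 0.542 ] ztop [0.1526 0.1548]
  bar y -0.23 x [0.5346 0.5416 0.5421] ztop [0.152  0.1546]
  bar y -0.22 x [0.5319 0.5385 0.5421] ztop [0.1537 0.1547]
  bar y -0.21 x [0.532  0.5385 0.5421] ztop [0.1537 0.1548]
  bar y -0.2 x [0.532  0.5385 0.5421] ztop [0.1535 0.1547]
  bar y -0.19 x [0.5325 0.5385 0.5424] ztop [0.1528 0.1546]
  bar y -0.18 x [0.5344 0.5377 0.5399] ztop [0.1505 0.1521]
  tip y -0.18094936333310901
scene2 145 99 winder [[0.5215, -0.2389, 0.
[... 240 characters left out ...]
 0.552 ] y [-0.1009 -0.0969] z 0.1764
  depth below top 0.075 12 x [0.5513 0.5577] y [-0.1012 -0.0964] z 0.1444
  depth below top 0.1 21 x [0.5522 0.5672] y [-0.101 -0.096] z 0.122
  depth below top 0.13 9 x [0.562  0.5659] y [-0.1006 -0.0976] z 0.0952
  bar y -0.25 x [0.5317 0.5387 0.5413] ztop [0.1542 0.1572]
  bar y -0.24 x [0.5365 0.5393 0.5412] ztop [0.1524 0.1593]
  bar y -0.23 x [0.5366 0.5393 0.5433] ztop [0.1485 0.1565]
  bar y -0.22 x [0.5337 0.5393 0.5429] ztop [0.1542 0.1583]
  bar y -0.21 x [0.5353 0.5406 0.5425] ztop [0.1543 0.1593]
  bar y -0.2 x [0.5324 0.5389 0.5425] ztop [0.1549 0.1569]
  bar y -0.19 x [0.5366 0.5397 0.5438] ztop [0.1534 0.1587]
  tip y -0.18347072172480458
```

Eye x ≈ 0.5345 against bar x ≈ 0.537, and eye z ≈ 0.1503 against bar z ≈ 0.1495. I'll correct by +2.5 mm in x and -0.8 mm in z, approach to just off the tip and recheck.

```bash
python3 -m pendant '[{"dx":0.25,"dy":1.5,"dz":0.08,"twist":0},{"dx":0.25,"dy":3.5,"dz":0.08,"twist":0},{"dx":0.25,"dy":5.5,"dz":0.08,"twist":0},{"dx":0.25,"dy":6.5,"dz":0.08,"twist":0},{"dx":0.25,"dy":6.5,"dz":0.08,"twist":0},{"dx":0.25,"dy":6.5,"dz":0.08,"twist":0},{"dx":0.25,"dy":6.5,"dz":0.08,"twist":0}]'
python3 - <<'E'
from rel import *
go([.537,-.165,.175],-.3);rel("wrist");rel("scene")
E
```

```text
time: 18.82
eef_pos: [0.5362, -0.1652, 0.1731]
tcp_rot: [1.0, -0.003, -0.0, -0.0]
contact_force: [-0.2, -0.1, -1.8]
opening: 0.087
finger_force: 44.6
d cm [ 0.08 -0.02 -0.19] twist -0.0 | pos [ 0.5362 -0.1652  0.1731] head -0.3 tilt z [-0.  0. -1.] F [-0.2 -0.1 -1.8] q [-0.48  0.09  1.91  0.    1.14  1.1 ] t 18.82 op 0.087 ff 44.6
wrist 2874 2191 winder [[0.5196, -0.2268, 0.0725], [0.5514, -0.1643, 0.2033], [0.5678, -0.1604, 0.2099]]
  depth below top 0.004 1362 x [0.5195 0.5519] y [-0.1679 -0.1604] z 0.2079
  depth below top 0.02 207 x [0.5476 0.5525] y [-0.1687 -0.1603] z 0.1954
  depth below top 0.05 227 x [0.5474 0.5524] y [-0.1687 -0.1608] z 0.171
  depth below top 0.075 136 x [0.5555 0.5581] y [-0.1679 -0.1607] z 0.1405
  depth below top 0.1 245 x [0.5574 0.5679] y [-0.1677 -0.161 ] z 0.1168
  depth below top 0.13 54 x [0.5671 0.568 ] y [-0.1681 -0.1613] z 0.0895
  bar y -0.25 x [0.5306 0.5384 0.542 ] ztop [0.154  0.1552]
  bar y -0.24 x [0.5328 0.5414 0.5421] ztop [0.1535 0.1549]
  bar y -0.23 x [0.5397 0.5416 0.5423] ztop [0.1522 0.1547]
  bar y -0.22 x [0.5321 0.5385 0.5421]
[... 575 characters left out ...]
5531] y [-0.2083 -0.1597] z 0.1697
  depth below top 0.075 18 x [0.5299 0.557 ] y [-0.1656 -0.1596] z 0.1423
  depth below top 0.1 29 x [0.5327 0.5668] y [-0.1662 -0.1598] z 0.1211
  depth below top 0.13 19 x [0.5118 0.569 ] y [-0.1644 -0.1597] z 0.0933
  bar y -0.25 x [0.5326 0.5393 0.5442] ztop [0.1543 0.1586]
  bar y -0.24 x [0.5386 0.5389 0.5411] ztop [0.1518 0.1567]
  bar y -0.23 x [0.539  0.5397 0.543 ] ztop [0.1501 0.1566]
  bar y -0.22 x [0.5348 0.5397 0.5418] ztop [0.1549 0.1574]
  bar y -0.21 x [0.5329 0.5392 0.5428] ztop [0.1553 0.1582]
  bar y -0.2 x [0.5319 0.5387 0.5423] ztop [0.1539 0.1596]
  bar y -0.19 x [0.5357 0.5378 0.5434] ztop [0.154  0.1562]
  tip y -0.1836536929936298
```

```bash
python3 -m pendant '[{"dx":0.2,"dy":0,"dz":-0.23,"twist":0},{"dx":0.2,"dy":0,"dz":-0.23,"twist":0},{"dx":0.2,"dy":0,"dz":-0.23,"twist":0}]'
python3 - <<'E'
from rel import *
go([.537,-.165,.175],-.3);rel("wrist")
E
```

```text
time: 19.3
eef_pos: [0.5383, -0.1657, 0.1756]
tcp_rot: [1.0, -0.003, 0.0, 0.0]
contact_force: [-0.5, 0.7, -1.5]
opening: 0.085
finger_force: 44.6
d cm [-0.13 -0.07  0.06] twist -0.1 | pos [ 0.5383 -0.1657  0.1756] head -0.4 tilt z [ 0. -0. -1.] F [-0.5  0.7 -1.5] q [-0.48  0.09  1.9   0.    1.14  1.1 ] t 19.3 op 0.085 ff 44.6
wrist 2855 2130 winder [[0.5216, -0.2251, 0.0753], [0.5535, -0.1649, 0.2061], [0.5699, -0.1609, 0.2122]]
  depth below top 0.004 1371 x [0.5216 0.5541] y [-0.1684 -0.1609] z 0.2103
  depth below top 0.02 208 x [0.5496 0.5546] y [-0.1692 -0.1605] z 0.1971
  depth below top 0.05 221 x [0.5531 0.5544] y [-0.1686 -0.1613] z 0.1734
  depth below top 0.075 139 x [0.5575 0.5601] y [-0.1685 -0.1613] z 0.1429
  depth below top 0.1 247 x [0.5596 0.5699] y [-0.1683 -0.1615] z 0.1192
  depth below top 0.13 54 x [0.5693 0.5701] y [-0.1687 -0.1619] z 0.0918
  bar y -0.25 x [0.5297 0.5384 0.542 ] ztop [0.1539 0.1552]
  bar y -0.24 x [0.5333 0.5414 0.542 ] ztop [0.1533 0.1549]
  bar y -0.23 x [0.5358 0.5416 0.5422] ztop [0.1516 0.1545]
  bar y -0.22 x [0.5323 0.5389 0.5421] ztop [0.1537 0.1548]
  bar y -0.21 x [0.5324 0.5387 0.5421] ztop [0.1536 0.1547]
  bar y -0.2 x [0.5324 0.5388 0.5422] ztop [0.1536 0.1547]
  bar y -0.19 x [0.5328 0.5387 0.5424] ztop [0.1529 0.1545]
  bar y -0.18 x [0.5349 0.5378 0.5398] ztop [0.1511 0.1522]
  tip y -0.18172398936574105
```

```bash
python3 -m pendant '[{"dx":0,"dy":0.8,"dz":0,"twist":0},{"dx":0,"dy":1.4,"dz":0,"twist":0},{"dx":0,"dy":1.8,"dz":0,"twist":0},{"dx":0,"dy":2.2,"dz":0,"twist":0},{"dx":0,"dy":2.6,"dz":0,"twist":0},{"dx":0,"dy":3.0,"dz":0,"twist":0},{"dx":0,"dy":3.5,"dz":0,"twist":0},{"dx":0,"dy":4,"dz":0,"twist":0},{"dx":0,"dy":4,"dz":0,"twist":0},{"dx":0,"dy":4,"dz":0,"twist":0}]'
python3 - <<'E'
from rel import *
go([.537,-.205,.175],-.3);rel("wrist");save(cam("scene"),"s3.png",5,(130,150,270,270))
E
```

```text
time: 20.6
eef_pos: [0.538, -0.2057, 0.1755]
tcp_rot: [1.0, -0.003, -0.0, -0.0]
contact_force: [-0.8, -0.3, -2.5]
opening: 0.084
finger_force: 44.5
d cm [-0.1  -0.07  0.05] twist -0.1 | pos [ 0.538  -0.2057  0.1755] head -0.4 tilt z [-0.  0. -1.] F [-0.8 -0.3 -2.5] q [-0.54  0.12  1.87  0.    1.15  1.04] t 20.6 op 0.084 ff 44.5
wrist 2871 1508 winder [[0.5214, -0.2266, 0.0754], [0.5532, -0.2049, 0.2058], [0.5695, -0.2009, 0.2124]]
  depth below top 0.004 1362 x [0.5214 0.5536] y [-0.2084 -0.201 ] z 0.2102
  depth below top 0.02 210 x [0.5492 0.5544] y [-0.2092 -0.2009] z 0.1977
  depth below top 0.05 234 x [0.5526 0.5541] y [-0.2086 -0.2009] z 0.1736
  depth below top 0.075 145 x [0.5552 0.5598] y [-0.2087 -0.2013] z 0.1426
  depth below top 0.1 248 x [0.5592 0.5695] y [-0.2083 -0.2016] z 0.1191
  depth below top 0.13 52 x [0.569  0.5697] y [-0.2087 -0.2019] z 0.0918
  bar y -0.25 x [0.5317 0.5385 0.5421] ztop [0.1539 0.1554]
  bar y -0.24 x [0.5333 0.5414 0.5421] ztop [0.1534 0.1551]
  bar y -0.23 x [0.5397 0.5416 0.5422] ztop [0.1516 0.1547]
  bar y -0.22 x [0.5323 0.5394 0.5422] ztop [0.1538 0.1548]
  bar y -0.21 x [0.5378 0.5415 0.5477] ztop [0.1533 0.1547]
  bar y -0.2 x [0.538  0.5416 0.5494] ztop [0.1533 0.1548]
  bar y -0.19 x [0.5339 0.5395 0.5426] ztop [0.1527 0.1546]
  bar y -0.18 x [0.534  0.5377 0.5397] ztop [0.151  0.1528]
  tip y -0.18186816002959044
```

View pics/s3.png

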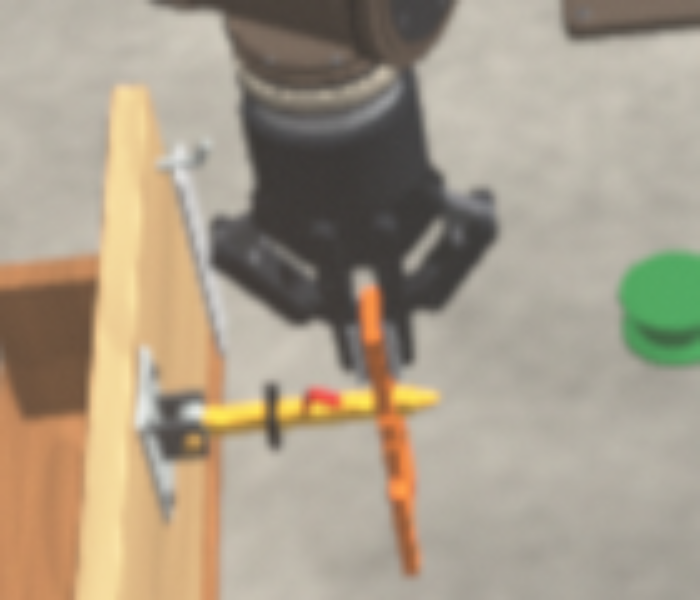

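Threaded: the winder crosses the bar at (385,400), with the keeper at (322,400) and the collar at (272,415). Next, push over the keeper.

```bash
python3 -m pendant '[{"dx":0,"dy":0.6,"dz":0,"twist":0},{"dx":0,"dy":1.2,"dz":0,"twist":0},{"dx":0,"dy":1.6,"dz":0,"twist":0},{"dx":0,"dy":2.0,"dz":0,"twist":0},{"dx":0,"dy":2.2,"dz":0,"twist":0},{"dx":0,"dy":2.4,"dz":0,"twist":0}]'
python3 -m pendant '[{"dx":0,"dy":0.3,"dz":0,"twist":0},{"dx":0,"dy":0.6,"dz":0,"twist":0},{"dx":0,"dy":0.9,"dz":0,"twist":0},{"dx":0,"dy":1.2,"dz":0,"twist":0},{"dx":0,"dy":1.4,"dz":0,"twist":0},{"dx":0,"dy":1.4,"dz":0,"twist":0}]'
python3 -c "
from rel import *
rel('wrist')"
```

```text
time: 21.45
eef_pos: [0.5379, -0.2292, 0.1756]
tcp_rot: [1.0, -0.003, 0.0, -0.001]
contact_force: [1.2, 3.1, 1.7]
opening: 0.083
finger_force: 44.8
time: 22.2
eef_pos: [0.5378, -0.245, 0.1758]
tcp_rot: [1.0, -0.003, 0.0, 0.001]
contact_force: [0.5, -2.5, 0.7]
opening: 0.089
finger_force: 44.8
wrist 2854 1746 winder [[0.5212, -0.2484, 0.0788], [0.553, -0.2442, 0.2064], [0.5694, -0.24, 0.2126]]
  depth below top 0.004 1370 x [0.5212 0.5535] y [-0.2476 -0.2402] z 0.2106
  depth below top 0.02 200 x [0.5491 0.5539] y [-0.2485 -0.2401] z 0.1976
  depth below top 0.05 230 x [0.5526 0.554 ] y [-0.2479 -0.2404] z 0.1737
  depth below top 0.075 142 x [0.5418 0.5596] y [-0.2481 -0.2407] z 0.1431
  depth below top 0.1 251 x [0.5589 0.5694] y [-0.2482 -0.241 ] z 0.1193
  depth below top 0.13 54 x [0.569  0.5696] y [-0.2482 -0.2415] z 0.0921
  bar y -0.25 x [0.5376 0.5412 0.5437] ztop [0.1534 0.1557]
  bar y -0.24 x [0.5397 0.5417 0.5422] ztop [0.1524 0.1548]
  bar y -0.23 x [0.532  0.5413 0.5421] ztop [0.153  0.1543]
  bar y -0.22 x [0.5321 0.5386 0.5422] ztop [0.1534 0.1546]
  bar y -0.21 x [0.5321 0.5387 0.5422] ztop [0.1533 0.1544]
  bar y -0.2 x [0.5321 0.5387 0.5423] ztop [0.1532 0.1543]
  bar y -0.19 x [0.5324 0.5385 0.5423] ztop [0.1525 0.1542]
  bar y -0.18 x [0.5351 0.538  0.5399] ztop [0.1504 0.1517]
  tip y -0.18229506345666185
```

```bash
for i in 1 2 3 4 5; do python3 -m pendant '[{"dx":0,"dy":0.1,"dz":0,"twist":0},{"dx":0,"dy":0.1,"dz":0,"twist":0}]' | grep -E "eef|contact"; done
```

```text
eef_pos: [0.5378, -0.2451, 0.1756]
contact_force: [-0.0, -1.7, 0.3]
eef_pos: [0.5377, -0.2457, 0.1754]
contact_force: [-0.5, -0.9, -0.1]
eef_pos: [0.5377, -0.2467, 0.1754]
contact_force: [0.7, -1.7, -0.0]
eef_pos: [0.5375, -0.2474, 0.175]
contact_force: [-0.4, -0.7, -1.3]
eef_pos: [0.5375, -0.2485, 0.1752]
contact_force: [-0.4, 0.2, -1.1]
```

```bash
for i in 1 2 3; do python3 -m pendant '[{"dx":0,"dy":0.1,"dz":0,"twist":0},{"dx":0,"dy":0.1,"dz":0,"twist":0}]' | grep -E "eef|contact"; done
```

```text
eef_pos: [0.5377, -0.2498, 0.1755]
contact_force: [0.8, -0.1, -1.4]
eef_pos: [0.5377, -0.2508, 0.1755]
contact_force: [0.1, 0.0, -1.8]
eef_pos: [0.5377, -0.2517, 0.1755]
contact_force: [-0.2, 0.2, -2.6]
```

```bash
for i in 1 2 3; do python3 -m pendant '[{"dx":0,"dy":0.1,"dz":0,"twist":0},{"dx":0,"dy":0.1,"dz":0,"twist":0}]' | grep -E "eef|contact"; done
```

```text
eef_pos: [0.5377, -0.2521, 0.1755]
contact_force: [0.2, 4.0, -0.2]
eef_pos: [0.5377, -0.2524, 0.1755]
contact_force: [-0.7, 5.2, 1.1]
eef_pos: [0.5377, -0.2526, 0.1754]
contact_force: [-0.7, 7.3, 0.6]
```

```bash
python3 -m pendant '[{"dx":0,"dy":0.1,"dz":0,"twist":0},{"dx":0,"dy":0.1,"dz":0,"twist":0},{"dx":0,"dy":0.1,"dz":0,"twist":0},{"dx":0,"dy":0.1,"dz":0,"twist":0}]' | grep -E "eef|contact"
python3 -m pendant '[{"dx":0,"dy":-0.2,"dz":0,"twist":0},{"dx":0,"dy":-0.45,"dz":0,"twist":0},{"dx":0,"dy":-0.45,"dz":0.1,"twist":0},{"dx":0,"dy":-0.45,"dz":0.2,"twist":0},{"dx":0,"dy":-0.45,"dz":0.2,"twist":0}]'
python3 - <<'E'
from rel import *
rel('wrist');c=cam("wrist");save(c,"w5.png",2,(180,120,560,400))
E
```

```text
eef_pos: [0.5377, -0.2528, 0.1754]
contact_force: [0.4, 8.2, 1.2]
time: 26.12
eef_pos: [0.5377, -0.2517, 0.1735]
tcp_rot: [1.0, -0.003, 0.0, 0.0]
contact_force: [0.3, 0.8, -1.2]
opening: 0.091
finger_force: 44.7
wrist 2894 1766 winder [[0.5211, -0.2553, 0.0768], [0.5527, -0.2509, 0.2031], [0.5693, -0.2386, 0.2102]]
  depth below top 0.004 1371 x [0.521  0.5534] y [-0.2544 -0.247 ] z 0.2082
  depth below top 0.02 198 x [0.5489 0.5539] y [-0.2552 -0.2469] z 0.1953
  depth below top 0.05 238 x [0.5489 0.5538] y [-0.2547 -0.2449] z 0.1712
  depth below top 0.075 148 x [0.5501 0.5594] y [-0.2556 -0.2474] z 0.141
  depth below top 0.1 245 x [0.5589 0.5693] y [-0.2543 -0.2476] z 0.1171
  depth below top 0.13 54 x [0.5682 0.5694] y [-0.2548 -0.248 ] z 0.09
  bar y -0.25 x [0.5389 0.5414 0.5492] ztop [0.1541 0.1773]
  bar y -0.24 x [0.539  0.5415 0.5423] ztop [0.1525 0.155 ]
  bar y -0.23 x [0.5396 0.5417 0.5422] ztop [0.152  0.1549]
  bar y -0.22 x [0.5319 0.5388 0.5422] ztop [0.1537 0.1549]
  bar y -0.21 x [0.532  0.5388 0.5423] ztop [0.1537 0.1547]
  bar y -0.2 x [0.5319 0.5388 0.5423] ztop [0.1535 0.1547]
  bar y -0.19 x [0.5327 0.5386 0.5424] ztop [0.1531 0.1547]
  bar y -0.18 x [0.5349 0.538  0.5399] ztop [0.1511 0.1526]
  tip y -0.18221577958940233
```

View pics/w5.png

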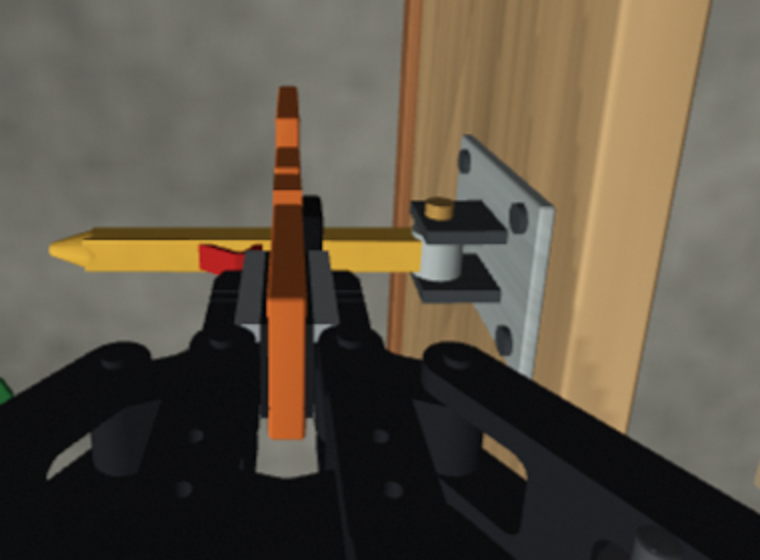

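The winder sits between the red keeper (sprung up, (225,258)) and the collar (313,215). Now release and retreat straight up.

```bash
python3 -m pendant '[{"dx":0,"dy":0,"dz":0,"twist":0},{"dx":0,"dy":0,"dz":0,"twist":0},{"dx":0,"dy":0,"dz":0,"twist":0},{"dx":0,"dy":0,"dz":-1,"twist":0},{"dx":0,"dy":0,"dz":-3,"twist":0},{"dx":0,"dy":0,"dz":-7,"twist":0},{"dx":0,"dy":0,"dz":-12,"twist":0},{"dx":0,"dy":0,"dz":-16,"twist":0},{"dx":0,"dy":0,"dz":-16,"twist":0},{"dx":0,"dy":0,"dz":-16,"twist":0}]' 30
python3 - <<'E'
from rel import *
rel('scene');rel('wrist')
E
```

```text
time: 27.48
eef_pos: [0.5375, -0.2511, 0.3337]
tcp_rot: [1.0, -0.003, 0.0, 0.0]
contact_force: [-1.0, -0.2, -1.3]
opening: 0.305
finger_force: 0.0
scene 264 81 winder [[0.5118, -0.2538, 0.0615], [0.5511, -0.248, 0.1494], [0.5695, -0.2281, 0.2114]]
  depth below top 0.004 27 x [0.5231 0.5526] y [-0.2507 -0.2457] z 0.21
  depth below top 0.02 17 x [0.5259 0.5536] y [-0.2506 -0.2452] z 0.1974
  depth below top 0.05 39 x [0.5243 0.5542] y [-0.2536 -0.2444] z 0.1687
  depth below top 0.075 23 x [0.5286 0.5592] y [-0.2554 -0.2353] z 0.1471
  depth below top 0.1 31 x [0.5165 0.5695] y [-0.2532 -0.2464] z 0.1188
  depth below top 0.13 38 x [0.513  0.5704] y [-0.252  -0.2465] z 0.094
  bar y -0.24 x [0.5378 0.5393 0.5414] ztop [0.1524 0.1542]
  bar y -0.23 x [0.5382 0.5404 0.543 ] ztop [0.1521 0.1564]
  bar y -0.22 x [0.5328 0.5388 0.541 ] ztop [0.1544 0.1562]
  bar y -0.21 x [0.5347 0.5386 0.5421] ztop [0.1537 0.1561]
  bar y -0.2 x [0.5322 0.5385 0.5415] ztop [0.1537 0.1554]
  bar y -0.19 x [0.5345 0.5381 0.543 ] ztop [0.1529 0.1559]
  tip y -0.18328234348424616
wrist 620 407 winder [[0.520
[... 260 characters left out ...]
537] y [-0.2543 -0.2367] z 0.1683
  depth below top 0.075 29 x [0.5544 0.5595] y [-0.2545 -0.2476] z 0.1406
  depth below top 0.1 79 x [0.5592 0.5694] y [-0.2544 -0.2474] z 0.1166
  depth below top 0.13 10 x [0.5692 0.5697] y [-0.2545 -0.2487] z 0.0892
  bar y -0.24 x [0.5329 0.5412 0.5421] ztop [0.1539 0.1549]
  bar y -0.23 x [0.5408 0.5418 0.5422] ztop [0.1527 0.1545]
  bar y -0.22 x [0.5322 0.5369 0.5421] ztop [0.1537 0.155 ]
  bar y -0.21 x [0.5322 0.5373 0.5421] ztop [0.1534 0.1548]
  bar y -0.2 x [0.5323 0.5379 0.5421] ztop [0.1536 0.1548]
  bar y -0.19 x [0.5323 0.538  0.5421] ztop [0.1532 0.1549]
  bar y -0.18 x [0.5347 0.5374 0.5395] ztop [0.1509 0.1524]
  tip y -0.18181437044822166
```

The winder hangs upright and centred on the level hook, and the gripper is clear. Handing in.

```bash
python3 -c "
from plant import ctrl
print(ctrl.sign_off())"
```

```text
the job is handed in; nothing more can be done
None
```

The job is handed in: the hook is open at its stop, and the orange winder was pushed home against the collar (8 N measured) and left hanging upright behind the keeper, gripper clear; sign-off gave no verdict.

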